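# Stow the nested sample beakers under the holder's retaining lever

### The job

Stow the three steel beakers in their holder on the bench: stand the largest in the holder's round pocket, then nest the middle one inside it and then the smallest inside that, each fully down and upright, set down rather than dropped. Then swing the retaining lever over the stack as far as it goes, and leave the other things on the bench where they are.

Things in the scene. Friction and masses are not known exactly. Their poses are not given: they have to be found in the camera images.
- beaker_large: The largest of three steel beakers of one shape: round, open-topped, 60 mm high, tapered: outside diameter 68 mm at the rim, 61 at the foot; wall 2.5 mm, mouth 63 mm. Its inner floor (59 mm wide) is 24 mm above the underside, so a smaller beaker nested in it stands 24 mm proud. 150 g. Starts upright and empty on the bench. Origin: centre of the underside; z up its axis.
- beaker_medium: The middle one of three steel beakers of one shape: round, open-topped, 60 mm high, tapered: outside diameter 56 mm at the rim, 50 at the foot; wall 2.5 mm, mouth 51 mm. Its inner floor (47 mm wide) is 24 mm above the underside, so a smaller beaker nested in it stands 24 mm proud. 120 g. Starts upright and empty on the bench. Origin: centre of the underside; z up its axis.
- beaker_small: The smallest of three steel beakers of one shape: round, open-topped, 60 mm high, tapered: outside diameter 45 mm at the rim, 40 at the foot; wall 2.5 mm, mouth 40 mm. Its inner floor (37 mm wide) is 24 mm above the underside, so a smaller beaker nested in it stands 24 mm proud. 90 g. Starts upright and empty on the bench. Origin: centre of the underside; z up its axis.
- holder: Beaker holder, fixed to the bench: grey base plate 190 x 100 x 5 mm, aluminium ring (outside 90, inside 71 mm diameter, top 22 mm above the bench) forming a pocket, and a steel post (20 mm diameter) 100 mm from the ring's centre, carrying the retaining lever. Origin: on the bench under the ring's centre; x points from ring to post, z up.
- holder_pocket (a point): Centre of the pocket's floor inside the ring, 6 mm above the bench; axes as the holder's.
- lever_pivot (a point): On the retaining lever's upright hinge axis (the post), 148 mm above the bench, level with lever_knob.
- lever (a joint): Retaining lever's angle (rad): 0 = shut at its stop, pointing from the post straight over the pocket's centre (the holder's -x); grows as the lever swings open in the level plane, clockwise seen from above, towards the holder's +y side; stop at 2.0. Starts at 1.4 to 1.9, stays where left (friction 0.06 N m).
- lever_knob (a point): On the axis of the black upright round grip at the lever's free end, 148 mm above the bench: 14 mm diameter, 34 mm high, top at 162 mm, 120 mm from the hinge axis. The lever is a flat steel bar 14 mm wide, underside 120 mm and top 128 mm above the bench; it clears the stack (114 mm) only when all are fully nested.
- ferrule: A bystander, to be left where it is. A small steel pipe ferrule, foot 40 mm diameter, 22 mm high. Origin: centre of the underside.
- jar: A bystander, to be left where it is. A small white lidded jar, 42 mm diameter, 45 mm high. Origin: centre of the underside.
- collar: A bystander, to be left where it is. A brass union collar, 34 mm diameter, 14 mm high. Origin: centre of the underside.
- spanner: A bystander, to be left where it is. A steel spanner 150 mm long, lying flat.
- wash: A bystander, to be left where it is. A white bottle, 60 mm diameter, 150 mm high. Origin: centre of the underside.
- wash2: A bystander, to be left where it is. A white bottle, 54 mm diameter, 130 mm high. Origin: centre of the underside.
- rod: A bystander, to be left where it is. A white plastic rod, 18 mm diameter, 220 mm long, lying flat.
Not all that is in view belongs to the job. Leave any blue or yellow look-alike of the beaker_medium alone.

How it is judged:
On the way, in this order (a step that is already met when the one before it is completed fails the run):
1. the largest beaker stands upright on the floor of the holder's pocket, let go (horizontal distance between beaker_large and holder_pocket below 0.008 m and z of beaker_large in the frame of holder_pocket below 0.004 m and angle between beaker_large's own z axis and vertical below 0.08 rad and contact force between beaker_large and the fingers below 0.1 N), for 0.2 s.
2. the middle beaker is nested down to the floor of the largest, which is in the pocket, and let go (horizontal distance between beaker_large and holder_pocket below 0.008 m and z of beaker_large in the frame of holder_pocket below 0.004 m and angle between each of beaker_large, beaker_medium's own z axis and vertical below 0.08 rad and horizontal distance between beaker_medium and beaker_large below 0.008 m and z of beaker_medium in the frame of beaker_large between 0.018 and 0.028 m and contact force between beaker_medium and the fingers below 0.1 N), for 0.2 s.
3. the smallest beaker is nested down to the floor of the middle one, and let go (horizontal distance between beaker_large and holder_pocket below 0.008 m and z of beaker_large in the frame of holder_pocket below 0.004 m and angle between each of beaker_large, beaker_medium, beaker_small's own z axis and vertical below 0.08 rad and horizontal distance between beaker_medium and beaker_large below 0.008 m and z of beaker_medium in the frame of beaker_large between 0.018 and 0.028 m and horizontal distance between beaker_small and beaker_medium below 0.008 m and z of beaker_small in the frame of beaker_medium between 0.018 and 0.028 m and contact force between beaker_small and the fingers below 0.1 N), for 0.2 s.
4. the retaining lever is swung shut over the stack (value of joint lever below 0.09 rad), for 0.2 s.
At the end, for the whole second after the job is handed in: Largest beaker in the pocket (8 mm from centre, 4 mm from its floor), middle one nested in it, smallest in that (8 mm from concentric, underside 18-28 mm above that of the one around it), all upright within 0.08 rad and at rest; lever within 0.09 rad of shut (horizontal distance between beaker_large and holder_pocket below 0.008 m and z of beaker_large in the frame of holder_pocket below 0.004 m and angle between each of beaker_large, beaker_medium, beaker_small's own z axis and vertical below 0.08 rad and horizontal distance between beaker_medium and beaker_large below 0.008 m and z of beaker_medium in the frame of beaker_large between 0.018 and 0.028 m and horizontal distance between beaker_small and beaker_medium below 0.008 m and z of beaker_small in the frame of beaker_medium between 0.018 and 0.028 m and value of joint lever below 0.09 rad and linear speed of each of beaker_large, beaker_medium, beaker_small below 0.03 m/s and velocity of joint lever below 0.05 rad/s); the robot touches nothing.
It fails at once if another thing on the bench is moved more than 30 mm (distance of any of ferrule, jar, collar, spanner, wash, wash2, rod from where it was at the start of the episode above 0.03 m).
It fails at once if a beaker is dropped: it moves faster than 0.7 m/s (a free fall of 25 mm) while the fingers do not touch it ((linear speed of beaker_large above 0.7 m/s and contact force between beaker_large and the fingers below 0.1 N) or (linear speed of beaker_medium above 0.7 m/s and contact force between beaker_medium and the fingers below 0.1 N) or (linear speed of beaker_small above 0.7 m/s and contact force between beaker_small and the fingers below 0.1 N)).
It also fails if it takes over 72 s, if anything falls off the work surface, if the arm or the gripper's body presses on something with over 40 N, if the wrist force passes 120 N, or if a joint passes its speed limit or range.

### The arm

A 7-joint arm with a two-finger parallel gripper is mounted at the origin on the work surface. World frame = base frame: x ahead of the robot, y to its left, z up, the work surface at z = 0. Lengths are in m, angles in rad, forces in N, time in s.
With the tool pointing down it reaches from about 0.425 to 0.925 m from the base axis. Payload 6.8 kg.
Tool frame: the origin (TCP) lies on the mounting face of the last link; the fingertips stand 173 mm ahead of it and the grasp point (between the pads) lies 155 mm ahead of it; z points along the fingers, y is the line along which they close (so a half turn about z gives the same grasp; the last joint's range is limited). The gripper opens to 85 mm and grips with 20 to 120 N. Pads are 22 mm wide; open, the fingers measure 114 mm over their backs; the gripper's body (76 mm by 85 mm) begins 54 mm behind the grasp point. The pads swing forward as they close: fully open they stand 13 mm farther back than shut.
Start: joints at [1.108, 0.477, 0.022, 1.555, -0.011, 1.109, -0.083], TCP at [0.235, -0.633, 0.405] pointing down, gripper open.
Joint ranges: [-2.96, 2.96], [-0.34, 2.1], [-1.41, 1.46], [0.24, 2.44], [-1.37, 4.51], [0.17, 1.92], [-2.96, 2.96]. Speed limits (rad/s): [2.39, 2.39, 3.14, 3.14, 3.14, 3.14, 3.14].

### API

Orientations are given as a rotation vector (axis times angle).
In Python, from bench import r gives the robot as it stands.
- The arm moves only by the tool arm_command, never from a script. Its argument "plan" is a list of rows, each an object of numbers: "claw": the closure, from 0 (fully open) to 1 (shut); "tx", "ty", "tz": the shift along the tool's x, y, z in m; "ax", "ay", "az": the turn, a rotation vector about the tool's x, y, z in degrees. A call has exactly 10 rows; each row shifts and turns the commanded pose from where the row before left it, along the tool's axes as they then stand; what a row does not reach is not made up. A row lasts 1/12 s, in which the tool goes at most 41.7 mm and 7.16 degrees, less where a joint would pass 70% of its speed; a pose out of reach is approached as far as the arm can. A call is refused whole if a number of a shift passes 0.0417 or a number of a turn 7.16, either way. A call with a gripper value outside its range is refused whole. The fingers move at their own pace and stop on an object; "squeeze" is the grip in N (left out, the last holds). Time passes only in rows, so rows that do not move let the fingers close, or fill a call up. It gives the time, the measured TCP pose, the force, the opening and the grip force at its end, in the units of the state.
- r.get_obs(): the state, without advancing time (a new reading comes with each control period).
- r.grab_frame(name): name is "scene" or "top"; returns the picture (420x560x3 uint8, red, green, blue); there is no depth.
- r.camera_model(name): a dict with "fx", "fy", "cx", "cy" (pixels), "position" and "orientation" of the camera in the world. Camera axes: x right, y up, looking along -z (the intrinsics and any distortion apply to the point x, -y, -z); pixel columns grow to the right and rows downward; lengths in m; the calibration is good to about 2 mm. A picture is of the moment at which its call begins. camera_model takes no time and is no camera call.
- r.hand_in(): hands the job in; it is judged then, once.
Trained networks look in the newest picture that a camera, given by its name, has taken for a name from the list of things; names that differ only in an ending like _2 or _b are one class to them, and where a whole thing is asked for, a point or a joint stands for the part that bears it (a point fixed in the world has none). Each returns a list of dicts, best first, with "confidence" (0 to 1); they miss things now and then, are a little off and sometimes report something else, mostly with a low value. They report only what shows in the picture. A call takes as long as a camera call. They do not tell look-alikes from the thing itself.
- r.boxes_of(target, camera): "location" ([x, y, z] in m, in the coordinates of the camera as it stood for that picture, good to about 4 mm: the middle of the surface that is visible of it).
- r.tip_of(target, camera): "location" ([x, y, z] in m, in the coordinates of the camera as it stood for that picture, good to about 4 mm: a listed point, or the origin of a listed thing).
The state is a dict: "clock": time; "joints": joint angles; "qvel": joint speeds; "tau": joint torques, N m; "tcp_pos": TCP position; "orientation": TCP orientation; "contact_force": force on the tool from outside, world axes, zero at the start; "moment": the same for the moment, N m; "grip_width": finger opening in m; "gripper_force": force on a finger pad.
Only numpy, scipy, OpenCV 4.12 (cv2) and the standard library are available. Lean on these libraries where they do the work, as an engineer would, in place of code of your own. Each camera call takes 0.05 s, during which the arm holds its last target. There are 200 camera calls.

## Working session

There is one attempt and no reset: what is moved stays moved. The work goes in short steps, Python scripts to look and compute and a tool call to move; the robot and the scene stay as the last step left them, time stands still between calls to the robot, and variables do not carry over. Pictures are saved under pics/ and viewed, at most 10 in all, crops included, and the job is handed in when it is done.

Besides the shell and the picture viewer there is one more tool, called after ">>>" by a JSON object that holds its "op" and its "data", one argument or row to a line. arm_command: Moves the arm, as the interface text tells. Its arguments: {"type":"object","properties":{"plan":{"type":"array","items":{"type":"object","properties":{"claw":{"type":"number"},"tx":{"type":"number"},"ty":{"type":"number"},"tz":{"type":"number"},"ax":{"type":"number"},"ay":{"type":"number"},"az":{"type":"number"}}}},"squeeze":{"type":"number"}},"required":["plan"]}

```bash
ls; mkdir -p pics; cat > h.py <<'E'
import numpy as np, cv2
from scipy.spatial.transform import Rotation as R
from bench import r
def cam(n):
    m=r.camera_model(n); o=np.array(m['orientation'],float)
    M=R.from_rotvec(o).as_matrix() if o.shape==(3,) else (R.from_quat(o).as_matrix() if o.shape==(4,) else o)
    return m,M,np.array(m['position'])
def w(n,p):
    m,M,t=cam(n); return M@np.array(p)+t
def pix(n,P):
    m,M,t=cam(n); c=M.T@(np.array(P)-t); return m['cx']+m['fx']*c[0]/-c[2], m['cy']-m['fy']*c[1]/-c[2]
def ray(n,u,v,z):
    m,M,t=cam(n); d=M@np.array([(u-m['cx'])/m['fx'],-(v-m['cy'])/m['fy'],-1]); return t+d*(z-t[2])/d[2]
def find(f,names,cams=('scene','top')):
    for n in names:
        for c in cams:
            for d in getattr(r,f)(n,c): 
                print(n,c,round(d['confidence'],2),np.round(w(c,d['location']),3),np.round(pix(c,w(c,d['location']))))
E
python3 - <<'E'
from h import *
for c in('scene','top'):
    print(r.camera_model(c)); cv2.imwrite(f'pics/{c}0.png',r.grab_frame(c)[:,:,::-1])
find('tip_of',['beaker_large','beaker_medium','beaker_small','holder_pocket','lever_knob','lever_pivot','wash','wash2','jar','ferrule','collar','spanner','rod'])
print(r.get_obs())
E
```

```text
pics
{'fx': 496.1489602416192, 'fy': 496.1489602416192, 'cx': 283.87777771511816, 'cy': 209.45320415186288, 'position': array([1.1525402 , 0.33467667, 1.04366244]), 'orientation': array([0.4003297 , 0.68551161, 1.97320651])}
{'fx': 412.4404018346864, 'fy': 412.4404018346864, 'cx': 284.4838484614821, 'cy': 209.13925577338995, 'position': array([ 0.26159036, -0.00262485,  1.37010132]), 'orientation': array([ 0.16526387, -0.16477406, -1.54874931])}
beaker_large scene 0.71 [ 0.452 -0.129  0.002] [258. 204.]
beaker_large top 0.57 [ 0.448 -0.133  0.003] [324. 241.]
beaker_medium scene 0.86 [ 0.445 -0.295  0.002] [208. 180.]
beaker_medium scene 0.67 [ 0.413 -0.398 -0.002] [185. 161.]
beaker_medium scene 0.58 [ 0.349 -0.296 -0.001] [226. 159.]
beaker_medium top 0.67 [ 0.346 -0.298  0.001] [374. 272.]
beaker_medium top 0.61 [ 0.412 -0.396 -0.   ] [403. 253.]
beaker_medium top 0.56 [ 0.447 -0.303 -0.   ] [375. 242.]
beaker_small scene 0.87 [ 0.576 -0.194  0.001] [212. 227.]
beaker_small top 0.75 [ 0.573 -0.195  0.   ] [342. 205.]
holder_pocket scene 0.65 [0.443 0.114 0.007] [342. 235.]
holder_
[... 1522 characters left out ...]
]
{'clock': 1.4, 'joints': array([ 1.10792465,  0.47698236,  0.02240033,  1.55537737, -0.01147286,
        1.10929171, -0.08307777]), 'qvel': array([ 0.00051799, -0.00032855, -0.00196343,  0.00018551, -0.00183441,
        0.00043496, -0.00018967]), 'tau': array([ 6.22396801e-04, -5.96319044e+01,  1.60670623e+00, -2.81539714e+01,
        1.24982698e-02,  1.72103086e-03, -5.65083766e-06]), 'tcp_pos': array([ 0.23448702, -0.63298404,  0.40472934]), 'orientation': array([3.09222315e+00, 5.54364076e-01, 1.24583796e-05]), 'contact_force': array([-0.77961532, -0.22620684, -0.69442532]), 'moment': array([ 0.03217897,  0.00379761, -0.05353163]), 'gripper_force': 0.0, 'grip_width': 0.0851075127744314}
```

View pics/scene0.png

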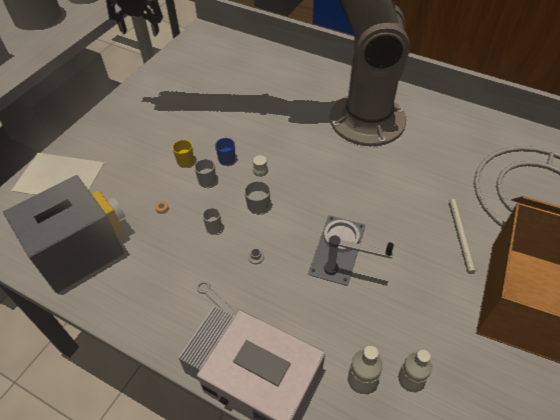

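View pics/top0.png

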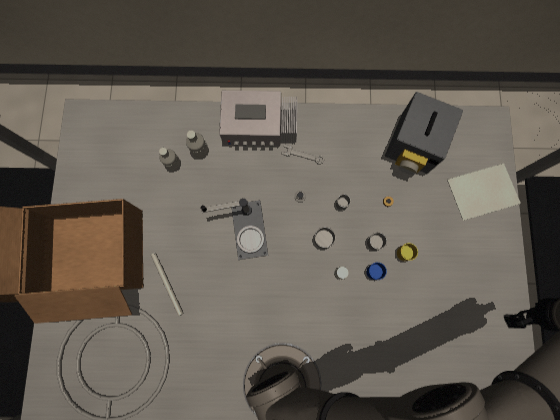

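The scene view has the steel beakers at (258,197), (206,173) and (212,220), with the yellow and blue look-alikes at (184,153) and (226,151). The holder ring is at (342,233) and the knob at (390,249). The top view agrees. I'll align the tool with the world axes and move above the large beaker.

>>> {"op": "arm_command", "data": {
  "plan": [
    {"claw":0,"az":6.8},
    {"claw":0,"az":6.8},
    {"claw":0,"az":6.8},
    {"claw":0,"tx":0.018,"ty":-0.036},
    {"claw":0,"tx":0.018,"ty":-0.036},
    {"claw":0,"tx":0.018,"ty":-0.036},
    {"claw":0,"tx":0.018,"ty":-0.036},
    {"claw":0,"tx":0.018,"ty":-0.036},
    {"claw":0,"tx":0.018,"ty":-0.036},
    {"claw":0,"tx":0.018,"ty":-0.036}
  ],
  "squeeze": 40
}}

```text
invalid input at $.plan[0]: expected keys claw, tx, ty, tz, ax, ay, az
```

>>> {"op": "arm_command", "data": {
  "plan": [
    {"claw":0,"tx":0.018,"ty":-0.036,"tz":0.015},
    {"claw":0,"tx":0.018,"ty":-0.036,"tz":0.015},
    {"claw":0,"tx":0.018,"ty":-0.036,"tz":0.015},
    {"claw":0,"tx":0.018,"ty":-0.036,"tz":0.015},
    {"claw":0,"tx":0.018,"ty":-0.036,"tz":0.015},
    {"claw":0,"ty":-0.036,"tz":0.015},
    {"claw":0,"ty":-0.034,"tz":0.01},
    {"claw":0},
    {"claw":0},
    {"claw":0}
  ]
}}

```text
invalid input at $.plan[0]: expected keys claw, tx, ty, tz, ax, ay, az
```

```bash
python3 - <<'E'
from h import *
for c in('scene','top'): cv2.imwrite(f'pics/{c}1.png',r.grab_frame(c)[:,:,::-1])
find('tip_of',['beaker_large','beaker_medium','beaker_small','holder_pocket','lever_knob','lever_pivot'])
print(r.get_obs())
E
```

```text
beaker_large top 0.83 [ 0.449 -0.129  0.002] [323. 241.]
beaker_medium scene 0.84 [ 0.414 -0.395 -0.002] [185. 162.]
beaker_medium scene 0.62 [ 0.446 -0.299  0.003] [207. 180.]
beaker_medium scene 0.59 [ 0.349 -0.294 -0.001] [227. 159.]
beaker_medium top 0.82 [ 0.412 -0.398  0.001] [404. 253.]
beaker_medium top 0.59 [ 0.346 -0.299  0.001] [375. 272.]
beaker_small scene 0.58 [ 0.575 -0.192  0.001] [213. 228.]
beaker_small top 0.66 [ 0.573 -0.197  0.002] [342. 205.]
beaker_small top 0.35 [0.547 0.126 0.15 ] [243. 201.]
holder_pocket scene 0.95 [0.446 0.112 0.008] [341. 235.]
holder_pocket scene 0.26 [ 0.342 -0.185  0.002] [260. 170.]
holder_pocket top 0.95 [0.45  0.112 0.005] [250. 239.]
lever_knob scene 0.59 [0.525 0.247 0.145] [388. 249.]
lever_knob scene 0.49 [ 0.749 -0.062 -0.001] [219. 303.]
lever_knob top 0.64 [0.524 0.242 0.149] [205. 208.]
lever_pivot scene 0.9 [0.548 0.133 0.151] [336. 235.]
lever_pivot top 0.83 [0.548 0.123 0.15 ] [244. 200.]
{'clock': 2.1, 'joints': array([ 1.10792724,  0.47698577,  0.02234145,  1.55539237, -0.0115136 ,
        1.10926987, -0.08311497]), 'qvel': array([-4.62053044e-04, -7.19260585e-04,  6.30495700e-04,  9.42455103e-05,
        2.23118105e-03,  2.87061918e-04,  4.26468284e-04]), 'tau': array([-2.51893980e-04, -5.96316004e+01,  1.60638515e+00, -2.81538802e+01,
        1.25825821e-02,  1.71391770e-03,  5.56386988e-05]), 'tcp_pos': array([ 0.2345192 , -0.63296849,  0.40471954]), 'orientation': array([3.09223820e+00, 5.54357543e-01, 1.09719376e-04]), 'contact_force': array([ 0.27811074, -0.39298787,  0.19977431]), 'moment': array([-0.05426706,  0.04707671,  0.00662249]), 'gripper_force': 0.0, 'grip_width': 0.08482672331379928}
```

>>> {"op": "arm_command", "data": {
  "plan": [
    {"claw":0,"tx":0,"ty":0,"tz":0,"ax":0,"ay":0,"az":6.8},
    {"claw":0,"tx":0,"ty":0,"tz":0,"ax":0,"ay":0,"az":6.8},
    {"claw":0,"tx":0,"ty":0,"tz":0,"ax":0,"ay":0,"az":6.8},
    {"claw":0,"tx":0.018,"ty":-0.036,"tz":0,"ax":0,"ay":0,"az":0},
    {"claw":0,"tx":0.018,"ty":-0.036,"tz":0,"ax":0,"ay":0,"az":0},
    {"claw":0,"tx":0.018,"ty":-0.036,"tz":0,"ax":0,"ay":0,"az":0},
    {"claw":0,"tx":0.018,"ty":-0.036,"tz":0,"ax":0,"ay":0,"az":0},
    {"claw":0,"tx":0.018,"ty":-0.036,"tz":0,"ax":0,"ay":0,"az":0},
    {"claw":0,"tx":0.018,"ty":-0.036,"tz":0,"ax":0,"ay":0,"az":0},
    {"claw":0,"tx":0.018,"ty":-0.036,"tz":0,"ax":0,"ay":0,"az":0}
  ],
  "squeeze": 40
}}

```text
clock: 2.93
tcp_pos: [0.3613, -0.3793, 0.405]
orientation: [3.141, -0.002, 0.001]
contact_force: [0.8, -0.5, 0.8]
grip_width: 0.0854
gripper_force: 0.0
```

>>> {"op": "arm_command", "data": {
  "plan": [
    {"claw":0,"tx":0.018,"ty":-0.036,"tz":0.015,"ax":0,"ay":0,"az":0},
    {"claw":0,"tx":0.018,"ty":-0.036,"tz":0.015,"ax":0,"ay":0,"az":0},
    {"claw":0,"tx":0.018,"ty":-0.036,"tz":0.015,"ax":0,"ay":0,"az":0},
    {"claw":0,"tx":0.018,"ty":-0.036,"tz":0.015,"ax":0,"ay":0,"az":0},
    {"claw":0,"tx":0.018,"ty":-0.036,"tz":0.015,"ax":0,"ay":0,"az":0},
    {"claw":0,"tx":0,"ty":-0.036,"tz":0.015,"ax":0,"ay":0,"az":0},
    {"claw":0,"tx":0,"ty":-0.035,"tz":0.015,"ax":0,"ay":0,"az":0},
    {"claw":0,"tx":0,"ty":0,"tz":0,"ax":0,"ay":0,"az":0},
    {"claw":0,"tx":0,"ty":0,"tz":0,"ax":0,"ay":0,"az":0},
    {"claw":0,"tx":0,"ty":0,"tz":0,"ax":0,"ay":0,"az":0}
  ]
}}

```text
clock: 3.77
tcp_pos: [0.4486, -0.1361, 0.3022]
orientation: [3.141, -0.002, 0.001]
contact_force: [0.4, -0.7, 0.8]
grip_width: 0.0852
gripper_force: 0.0
```

>>> {"op": "arm_command", "data": {
  "plan": [
    {"claw":0,"tx":0.001,"ty":-0.006,"tz":0.02,"ax":0,"ay":0,"az":0},
    {"claw":0,"tx":0,"ty":0,"tz":0.025,"ax":0,"ay":0,"az":0},
    {"claw":0,"tx":0,"ty":0,"tz":0.025,"ax":0,"ay":0,"az":0},
    {"claw":0,"tx":0,"ty":0,"tz":0.02,"ax":0,"ay":0,"az":0},
    {"claw":0,"tx":0,"ty":0,"tz":0.012,"ax":0,"ay":0,"az":0},
    {"claw":0,"tx":0,"ty":0,"tz":0,"ax":0,"ay":0,"az":0},
    {"claw":1,"tx":0,"ty":0,"tz":0,"ax":0,"ay":0,"az":0},
    {"claw":1,"tx":0,"ty":0,"tz":0,"ax":0,"ay":0,"az":0},
    {"claw":1,"tx":0,"ty":0,"tz":0,"ax":0,"ay":0,"az":0},
    {"claw":1,"tx":0,"ty":0,"tz":0,"ax":0,"ay":0,"az":0}
  ],
  "squeeze": 40
}}

```text
clock: 4.6
tcp_pos: [0.4499, -0.1306, 0.2014]
orientation: [3.14, -0.004, 0.004]
contact_force: [-2.0, -1.6, 6.6]
grip_width: 0.0662
gripper_force: 44.8
```

>>> {"op": "arm_command", "data": {
  "plan": [
    {"claw":1,"tx":0,"ty":0,"tz":0,"ax":0,"ay":0,"az":0},
    {"claw":1,"tx":0,"ty":0,"tz":-0.005,"ax":0,"ay":0,"az":0},
    {"claw":1,"tx":0,"ty":0,"tz":-0.01,"ax":0,"ay":0,"az":0},
    {"claw":1,"tx":0,"ty":0,"tz":-0.02,"ax":0,"ay":0,"az":0},
    {"claw":1,"tx":0,"ty":0,"tz":-0.02,"ax":0,"ay":0,"az":0},
    {"claw":1,"tx":0,"ty":-0.01,"tz":-0.01,"ax":0,"ay":0,"az":0},
    {"claw":1,"tx":0,"ty":-0.02,"tz":0,"ax":0,"ay":0,"az":0},
    {"claw":1,"tx":0,"ty":-0.025,"tz":0,"ax":0,"ay":0,"az":0},
    {"claw":1,"tx":0,"ty":-0.025,"tz":0,"ax":0,"ay":0,"az":0},
    {"claw":1,"tx":0,"ty":-0.025,"tz":0,"ax":0,"ay":0,"az":0}
  ]
}}

```text
clock: 5.43
tcp_pos: [0.4493, -0.0229, 0.2656]
orientation: [-3.141, 0.002, -0.002]
contact_force: [0.3, -0.5, -1.1]
grip_width: 0.0661
gripper_force: 45.1
```

>>> {"op": "arm_command", "data": {
  "plan": [
    {"claw":1,"tx":0,"ty":-0.025,"tz":0,"ax":0,"ay":0,"az":0},
    {"claw":1,"tx":0,"ty":-0.025,"tz":0,"ax":0,"ay":0,"az":0},
    {"claw":1,"tx":0,"ty":-0.025,"tz":0,"ax":0,"ay":0,"az":0},
    {"claw":1,"tx":0,"ty":-0.025,"tz":0,"ax":0,"ay":0,"az":0},
    {"claw":1,"tx":0,"ty":-0.02,"tz":0,"ax":0,"ay":0,"az":0},
    {"claw":1,"tx":0,"ty":-0.015,"tz":0,"ax":0,"ay":0,"az":0},
    {"claw":1,"tx":0,"ty":-0.005,"tz":0,"ax":0,"ay":0,"az":0},
    {"claw":1,"tx":0,"ty":0,"tz":0,"ax":0,"ay":0,"az":0},
    {"claw":1,"tx":0,"ty":0,"tz":0,"ax":0,"ay":0,"az":0},
    {"claw":1,"tx":0,"ty":0,"tz":0,"ax":0,"ay":0,"az":0}
  ]
}}

```text
clock: 6.27
tcp_pos: [0.4496, 0.1142, 0.2649]
orientation: [3.141, -0.004, -0.0]
contact_force: [1.1, 0.6, -1.3]
grip_width: 0.0662
gripper_force: 45.1
```

```bash
python3 - <<'E'
from h import *
ims=[r.grab_frame(c)[:,:,::-1] for c in('scene','top')]
x=[cv2.resize(ims[0][150:310,240:420],None,fx=2.2,fy=2.2),cv2.resize(ims[1][160:320,160:340],None,fx=2.2,fy=2.2)]
cv2.imwrite('pics/c2.png',np.hstack(x))
find('tip_of',['beaker_large','holder_pocket','lever_pivot'])
print(r.get_obs()['tcp_pos'])
E
```

```text
beaker_large scene 0.9 [0.452 0.116 0.062] [344. 225.]
holder_pocket scene 0.83 [0.446 0.113 0.007] [341. 235.]
holder_pocket scene 0.62 [ 0.576 -0.193  0.001] [213. 228.]
lever_pivot scene 0.77 [0.549 0.131 0.15 ] [335. 235.]
lever_pivot top 0.46 [0.546 0.124 0.152] [244. 201.]
[0.44979411 0.11508688 0.26494441]
```

View pics/c2.png

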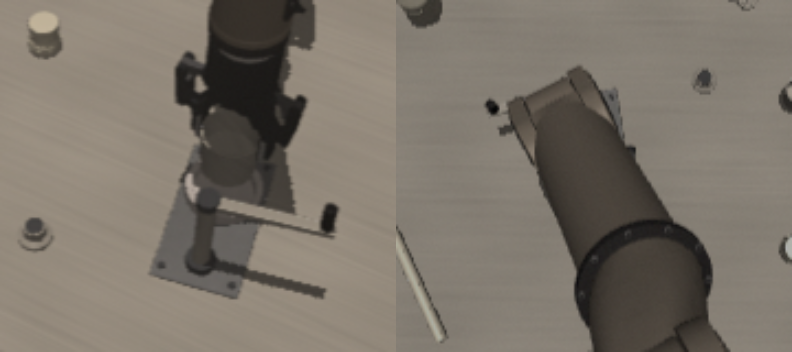

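The large beaker is held upright just above the ring; the scene crop shows it at (230,150) over the ring at (220,190). I'll shift it a little and lower it.

>>> {"op": "arm_command", "data": {
  "plan": [
    {"claw":1,"tx":-0.002,"ty":0.002,"tz":0.01,"ax":0,"ay":0,"az":0},
    {"claw":1,"tx":0,"ty":0,"tz":0.015,"ax":0,"ay":0,"az":0},
    {"claw":1,"tx":0,"ty":0,"tz":0.01,"ax":0,"ay":0,"az":0},
    {"claw":1,"tx":0,"ty":0,"tz":0.005,"ax":0,"ay":0,"az":0},
    {"claw":1,"tx":0,"ty":0,"tz":0.004,"ax":0,"ay":0,"az":0},
    {"claw":1,"tx":0,"ty":0,"tz":0.004,"ax":0,"ay":0,"az":0},
    {"claw":1,"tx":0,"ty":0,"tz":0.003,"ax":0,"ay":0,"az":0},
    {"claw":1,"tx":0,"ty":0,"tz":0.003,"ax":0,"ay":0,"az":0},
    {"claw":1,"tx":0,"ty":0,"tz":0,"ax":0,"ay":0,"az":0},
    {"claw":1,"tx":0,"ty":0,"tz":0,"ax":0,"ay":0,"az":0}
  ]
}}

```text
clock: 7.5
tcp_pos: [0.4478, 0.1134, 0.211]
orientation: [3.142, -0.002, 0.0]
contact_force: [-0.3, -0.3, -1.8]
grip_width: 0.0658
gripper_force: 45.1
```

>>> {"op": "arm_command", "data": {
  "plan": [
    {"claw":1,"tx":0,"ty":0,"tz":0.001,"ax":0,"ay":0,"az":0},
    {"claw":1,"tx":0,"ty":0,"tz":0.001,"ax":0,"ay":0,"az":0},
    {"claw":1,"tx":0,"ty":0,"tz":0.001,"ax":0,"ay":0,"az":0},
    {"claw":1,"tx":0,"ty":0,"tz":0.001,"ax":0,"ay":0,"az":0},
    {"claw":1,"tx":0,"ty":0,"tz":0,"ax":0,"ay":0,"az":0},
    {"claw":1,"tx":0,"ty":0,"tz":0,"ax":0,"ay":0,"az":0},
    {"claw":1,"tx":0,"ty":0,"tz":0,"ax":0,"ay":0,"az":0},
    {"claw":1,"tx":0,"ty":0,"tz":0,"ax":0,"ay":0,"az":0},
    {"claw":1,"tx":0,"ty":0,"tz":0,"ax":0,"ay":0,"az":0},
    {"claw":1,"tx":0,"ty":0,"tz":0,"ax":0,"ay":0,"az":0}
  ]
}}

```text
clock: 8.33
tcp_pos: [0.4478, 0.1134, 0.2074]
orientation: [3.141, -0.002, 0.0]
contact_force: [-2.1, -0.9, 5.3]
grip_width: 0.0661
gripper_force: 45.6
```

>>> {"op": "arm_command", "data": {
  "plan": [
    {"claw":0,"tx":0,"ty":0,"tz":0,"ax":0,"ay":0,"az":0},
    {"claw":0,"tx":0,"ty":0,"tz":0,"ax":0,"ay":0,"az":0},
    {"claw":0,"tx":0,"ty":0,"tz":0,"ax":0,"ay":0,"az":0},
    {"claw":0,"tx":0,"ty":0,"tz":-0.01,"ax":0,"ay":0,"az":0},
    {"claw":0,"tx":0,"ty":0,"tz":-0.025,"ax":0,"ay":0,"az":0},
    {"claw":0,"tx":0,"ty":0,"tz":-0.035,"ax":0,"ay":0,"az":0},
    {"claw":0,"tx":0,"ty":0.02,"tz":-0.03,"ax":0,"ay":0,"az":0},
    {"claw":0,"tx":0,"ty":0.035,"tz":0,"ax":0,"ay":0,"az":0},
    {"claw":0,"tx":0,"ty":0.04,"tz":0,"ax":0,"ay":0,"az":0},
    {"claw":0,"tx":0,"ty":0.04,"tz":0,"ax":0,"ay":0,"az":0}
  ]
}}

```text
clock: 9.17
tcp_pos: [0.4476, -0.0227, 0.3086]
orientation: [-3.141, -0.001, -0.004]
contact_force: [-0.2, 0.2, -0.5]
grip_width: 0.086
gripper_force: 0.0
```

>>> {"op": "arm_command", "data": {
  "plan": [
    {"claw":0,"tx":0,"ty":0.04,"tz":0,"ax":0,"ay":0,"az":0},
    {"claw":0,"tx":0,"ty":0.04,"tz":0,"ax":0,"ay":0,"az":0},
    {"claw":0,"tx":0,"ty":0.04,"tz":0,"ax":0,"ay":0,"az":0},
    {"claw":0,"tx":0,"ty":0.04,"tz":0,"ax":0,"ay":0,"az":0},
    {"claw":0,"tx":0,"ty":0.04,"tz":0,"ax":0,"ay":0,"az":0},
    {"claw":0,"tx":0,"ty":0.04,"tz":0,"ax":0,"ay":0,"az":0},
    {"claw":0,"tx":0,"ty":0.035,"tz":0,"ax":0,"ay":0,"az":0},
    {"claw":0,"tx":0,"ty":0.003,"tz":0,"ax":0,"ay":0,"az":0},
    {"claw":0,"tx":0,"ty":0,"tz":0,"ax":0,"ay":0,"az":0},
    {"claw":0,"tx":0,"ty":0,"tz":0,"ax":0,"ay":0,"az":0}
  ]
}}

```text
clock: 10.0
tcp_pos: [0.4472, -0.2991, 0.3072]
orientation: [-3.141, 0.002, -0.0]
contact_force: [-0.2, 0.2, -0.8]
grip_width: 0.0855
gripper_force: 0.0
```

```bash
python3 - <<'E'
from h import *
im=r.grab_frame('scene')[:,:,::-1]; im2=r.grab_frame('top')[:,:,::-1]
x=[cv2.resize(im[120:280,150:400],None,fx=2.2,fy=2.2),cv2.resize(im2[200:280,210:335],None,fx=4.4,fy=4.4)]
cv2.imwrite('pics/c3.png',np.vstack([x[0][:,:550],x[1][:250,:550]]))
find('tip_of',['beaker_large','beaker_medium','beaker_small','holder_pocket'])
o=r.get_obs();print(o['tcp_pos'],o['orientation'],o['grip_width'])
E
```

```text
beaker_large scene 0.79 [0.449 0.116 0.007] [342. 237.]
beaker_large top 0.58 [0.446 0.108 0.01 ] [251. 240.]
beaker_medium scene 0.76 [ 0.409 -0.397  0.001] [186. 160.]
beaker_medium scene 0.7 [ 0.449 -0.297  0.002] [207. 181.]
beaker_medium scene 0.58 [ 0.349 -0.293  0.001] [227. 159.]
beaker_medium top 0.79 [ 0.448 -0.302 -0.001] [374. 242.]
beaker_medium top 0.6 [ 0.342 -0.3   -0.   ] [375. 274.]
beaker_small scene 0.61 [ 0.576 -0.194 -0.004] [213. 229.]
beaker_small scene 0.61 [ 0.585 -0.353  0.003] [161. 207.]
beaker_small top 0.75 [ 0.571 -0.192  0.002] [341. 205.]
holder_pocket scene 0.73 [0.447 0.112 0.005] [341. 236.]
holder_pocket top 0.73 [0.449 0.111 0.008] [251. 239.]
[ 0.44733348 -0.29930583  0.30698211] [ 3.14156895e+00 -9.52343987e-04 -5.39706872e-06] 0.08519856606730555
```

View pics/c3.png

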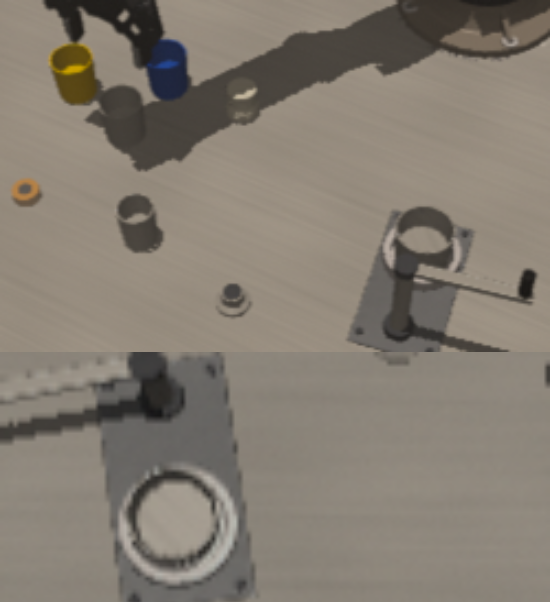

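The large beaker stands in the pocket, as seen in the crop at (425,230), with an even gap to the ring in the top crop. The gripper is above the grey beaker at (122,110), not the yellow or blue one. I'll grip it by its top 16 mm so the fingers clear the large rim.

>>> {"op": "arm_command", "data": {
  "plan": [
    {"claw":0,"tx":0,"ty":0.001,"tz":0.02,"ax":0,"ay":0,"az":0},
    {"claw":0,"tx":0,"ty":0,"tz":0.025,"ax":0,"ay":0,"az":0},
    {"claw":0,"tx":0,"ty":0,"tz":0.025,"ax":0,"ay":0,"az":0},
    {"claw":0,"tx":0,"ty":0,"tz":0.02,"ax":0,"ay":0,"az":0},
    {"claw":0,"tx":0,"ty":0,"tz":0.005,"ax":0,"ay":0,"az":0},
    {"claw":0,"tx":0,"ty":0,"tz":0,"ax":0,"ay":0,"az":0},
    {"claw":1,"tx":0,"ty":0,"tz":0,"ax":0,"ay":0,"az":0},
    {"claw":1,"tx":0,"ty":0,"tz":0,"ax":0,"ay":0,"az":0},
    {"claw":1,"tx":0,"ty":0,"tz":0,"ax":0,"ay":0,"az":0},
    {"claw":1,"tx":0,"ty":0,"tz":0,"ax":0,"ay":0,"az":0}
  ],
  "squeeze": 40
}}

```text
clock: 11.33
tcp_pos: [0.4479, -0.3009, 0.2136]
orientation: [3.14, -0.002, 0.004]
contact_force: [-0.6, 0.1, 5.5]
grip_width: 0.0531
gripper_force: 41.4
```

>>> {"op": "arm_command", "data": {
  "plan": [
    {"claw":1,"tx":0,"ty":0,"tz":0,"ax":0,"ay":0,"az":0},
    {"claw":1,"tx":0,"ty":0,"tz":-0.005,"ax":0,"ay":0,"az":0},
    {"claw":1,"tx":0,"ty":0,"tz":-0.01,"ax":0,"ay":0,"az":0},
    {"claw":1,"tx":0,"ty":0,"tz":-0.02,"ax":0,"ay":0,"az":0},
    {"claw":1,"tx":0,"ty":0,"tz":-0.025,"ax":0,"ay":0,"az":0},
    {"claw":1,"tx":0,"ty":0,"tz":-0.025,"ax":0,"ay":0,"az":0},
    {"claw":1,"tx":0,"ty":0,"tz":-0.015,"ax":0,"ay":0,"az":0},
    {"claw":1,"tx":0,"ty":-0.01,"tz":0,"ax":0,"ay":0,"az":0},
    {"claw":1,"tx":0,"ty":-0.02,"tz":0,"ax":0,"ay":0,"az":0},
    {"claw":1,"tx":0,"ty":-0.03,"tz":0,"ax":0,"ay":0,"az":0}
  ]
}}

```text
clock: 12.17
tcp_pos: [0.4466, -0.2415, 0.3122]
orientation: [3.14, -0.008, 0.001]
contact_force: [0.3, -0.1, -1.7]
grip_width: 0.0529
gripper_force: 42.5
```

>>> {"op": "arm_command", "data": {
  "plan": [
    {"claw":1,"tx":0,"ty":-0.03,"tz":0,"ax":0,"ay":0,"az":0},
    {"claw":1,"tx":0,"ty":-0.035,"tz":0,"ax":0,"ay":0,"az":0},
    {"claw":1,"tx":0,"ty":-0.035,"tz":0,"ax":0,"ay":0,"az":0},
    {"claw":1,"tx":0,"ty":-0.035,"tz":0,"ax":0,"ay":0,"az":0},
    {"claw":1,"tx":0,"ty":-0.035,"tz":0,"ax":0,"ay":0,"az":0},
    {"claw":1,"tx":0,"ty":-0.035,"tz":0,"ax":0,"ay":0,"az":0},
    {"claw":1,"tx":0,"ty":-0.035,"tz":0,"ax":0,"ay":0,"az":0},
    {"claw":1,"tx":0,"ty":-0.035,"tz":0,"ax":0,"ay":0,"az":0},
    {"claw":1,"tx":0,"ty":-0.035,"tz":0,"ax":0,"ay":0,"az":0},
    {"claw":1,"tx":0,"ty":-0.025,"tz":0,"ax":0,"ay":0,"az":0}
  ]
}}

```text
clock: 13.0
tcp_pos: [0.4465, 0.0979, 0.3118]
orientation: [-3.141, -0.003, 0.001]
contact_force: [0.0, -0.3, -2.1]
grip_width: 0.0529
gripper_force: 42.5
```

>>> {"op": "arm_command", "data": {
  "plan": [
    {"claw":1,"tx":0,"ty":-0.015,"tz":0,"ax":0,"ay":0,"az":0},
    {"claw":1,"tx":0,"ty":-0.003,"tz":0,"ax":0,"ay":0,"az":0},
    {"claw":1,"tx":0,"ty":0,"tz":0,"ax":0,"ay":0,"az":0},
    {"claw":1,"tx":0,"ty":0,"tz":0,"ax":0,"ay":0,"az":0},
    {"claw":1,"tx":0,"ty":0,"tz":0,"ax":0,"ay":0,"az":0},
    {"claw":1,"tx":0,"ty":0,"tz":0,"ax":0,"ay":0,"az":0},
    {"claw":1,"tx":0,"ty":0,"tz":0,"ax":0,"ay":0,"az":0},
    {"claw":1,"tx":0,"ty":0,"tz":0,"ax":0,"ay":0,"az":0},
    {"claw":1,"tx":0,"ty":0,"tz":0,"ax":0,"ay":0,"az":0},
    {"claw":1,"tx":0,"ty":0,"tz":0,"ax":0,"ay":0,"az":0}
  ]
}}

```text
clock: 13.83
tcp_pos: [0.4478, 0.1122, 0.312]
orientation: [-3.142, 0.003, -0.0]
contact_force: [0.1, -0.4, -1.4]
grip_width: 0.0533
gripper_force: 42.5
```

```bash
python3 - <<'E'
from h import *
im=r.grab_frame('scene')[:,:,::-1]
cv2.imwrite('pics/c4.png',cv2.resize(im[150:300,260:420],None,fx=3.5,fy=3.5))
find('tip_of',['beaker_large','beaker_medium'],('scene',))
o=r.get_obs();print(o['tcp_pos'],o['orientation'],o['grip_width'])
E
```

```text
beaker_large scene 0.95 [0.452 0.115 0.008] [341. 237.]
beaker_medium scene 0.78 [ 0.35  -0.297  0.002] [226. 158.]
beaker_medium scene 0.78 [ 0.411 -0.393 -0.   ] [187. 161.]
beaker_medium scene 0.66 [0.445 0.115 0.099] [346. 213.]
beaker_medium scene 0.46 [ 0.346 -0.185  0.001] [260. 171.]
[0.44775709 0.11235291 0.31194234] [-3.14158410e+00  2.06896265e-03 -4.56776097e-06] 0.05309290059299346
```

View pics/c4.png

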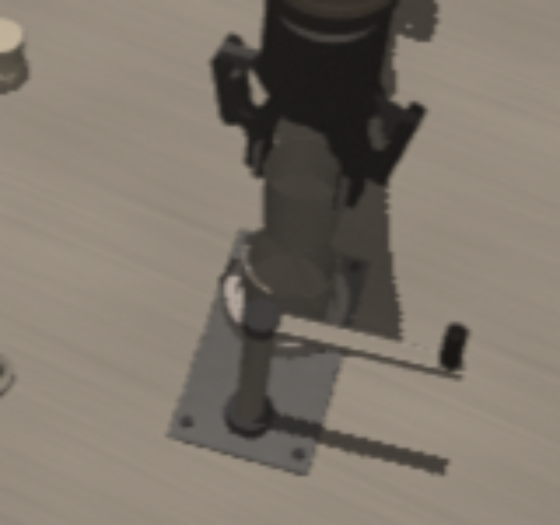

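The medium beaker, at (300,200) in the crop, is held over the mouth of the large one at (297,270). Lowering it now.

>>> {"op": "arm_command", "data": {
  "plan": [
    {"claw":1,"tx":0.001,"ty":-0.001,"tz":0.015,"ax":0,"ay":0,"az":0},
    {"claw":1,"tx":0,"ty":0,"tz":0.015,"ax":0,"ay":0,"az":0},
    {"claw":1,"tx":0,"ty":0,"tz":0.01,"ax":0,"ay":0,"az":0},
    {"claw":1,"tx":0,"ty":0,"tz":0.006,"ax":0,"ay":0,"az":0},
    {"claw":1,"tx":0,"ty":0,"tz":0.006,"ax":0,"ay":0,"az":0},
    {"claw":1,"tx":0,"ty":0,"tz":0.006,"ax":0,"ay":0,"az":0},
    {"claw":1,"tx":0,"ty":0,"tz":0.005,"ax":0,"ay":0,"az":0},
    {"claw":1,"tx":0,"ty":0,"tz":0.001,"ax":0,"ay":0,"az":0},
    {"claw":1,"tx":0,"ty":0,"tz":0,"ax":0,"ay":0,"az":0},
    {"claw":1,"tx":0,"ty":0,"tz":0,"ax":0,"ay":0,"az":0}
  ]
}}

```text
clock: 14.82
tcp_pos: [0.4487, 0.1134, 0.248]
orientation: [3.141, -0.002, -0.0]
contact_force: [-0.3, -0.4, -2.0]
grip_width: 0.053
gripper_force: 42.5
```

>>> {"op": "arm_command", "data": {
  "plan": [
    {"claw":1,"tx":0,"ty":0,"tz":0.001,"ax":0,"ay":0,"az":0},
    {"claw":1,"tx":0,"ty":0,"tz":0.001,"ax":0,"ay":0,"az":0},
    {"claw":1,"tx":0,"ty":0,"tz":0.001,"ax":0,"ay":0,"az":0},
    {"claw":1,"tx":0,"ty":0,"tz":0.001,"ax":0,"ay":0,"az":0},
    {"claw":1,"tx":0,"ty":0,"tz":0.001,"ax":0,"ay":0,"az":0},
    {"claw":1,"tx":0,"ty":0,"tz":0,"ax":0,"ay":0,"az":0},
    {"claw":1,"tx":0,"ty":0,"tz":0,"ax":0,"ay":0,"az":0},
    {"claw":1,"tx":0,"ty":0,"tz":0,"ax":0,"ay":0,"az":0},
    {"claw":1,"tx":0,"ty":0,"tz":0,"ax":0,"ay":0,"az":0},
    {"claw":1,"tx":0,"ty":0,"tz":0,"ax":0,"ay":0,"az":0}
  ]
}}

```text
clock: 15.65
tcp_pos: [0.449, 0.1135, 0.2436]
orientation: [3.142, -0.002, 0.001]
contact_force: [-1.3, -0.1, 7.0]
grip_width: 0.0531
gripper_force: 43.3
```

>>> {"op": "arm_command", "data": {
  "plan": [
    {"claw":0,"tx":0,"ty":0,"tz":0,"ax":0,"ay":0,"az":0},
    {"claw":0,"tx":0,"ty":0,"tz":0,"ax":0,"ay":0,"az":0},
    {"claw":0,"tx":0,"ty":0,"tz":0,"ax":0,"ay":0,"az":0},
    {"claw":0,"tx":0,"ty":0,"tz":-0.01,"ax":0,"ay":0,"az":0},
    {"claw":0,"tx":0,"ty":0,"tz":-0.03,"ax":0,"ay":0,"az":0},
    {"claw":0,"tx":0,"ty":0,"tz":-0.035,"ax":0,"ay":0,"az":0},
    {"claw":0,"tx":0,"ty":0.015,"tz":-0.025,"ax":0,"ay":0,"az":0},
    {"claw":0,"tx":0,"ty":0.03,"tz":0,"ax":0,"ay":0,"az":0},
    {"claw":0,"tx":0,"ty":0.04,"tz":0,"ax":0,"ay":0,"az":0},
    {"claw":0,"tx":0.015,"ty":0.035,"tz":0,"ax":0,"ay":0,"az":0}
  ]
}}

```text
clock: 16.48
tcp_pos: [0.4616, -0.008, 0.3441]
orientation: [3.141, 0.001, -0.0]
contact_force: [0.5, 0.4, -0.1]
grip_width: 0.0851
gripper_force: 0.0
```

>>> {"op": "arm_command", "data": {
  "plan": [
    {"claw":0,"tx":0.02,"ty":0.03,"tz":0.01,"ax":0,"ay":0,"az":0},
    {"claw":0,"tx":0.02,"ty":0.03,"tz":0.01,"ax":0,"ay":0,"az":0},
    {"claw":0,"tx":0.02,"ty":0.03,"tz":0.01,"ax":0,"ay":0,"az":0},
    {"claw":0,"tx":0.02,"ty":0.03,"tz":0.01,"ax":0,"ay":0,"az":0},
    {"claw":0,"tx":0.02,"ty":0.03,"tz":0.01,"ax":0,"ay":0,"az":0},
    {"claw":0,"tx":0.01,"ty":0.025,"tz":0,"ax":0,"ay":0,"az":0},
    {"claw":0,"tx":0.001,"ty":0.012,"tz":0,"ax":0,"ay":0,"az":0},
    {"claw":0,"tx":0,"ty":0,"tz":0,"ax":0,"ay":0,"az":0},
    {"claw":0,"tx":0,"ty":0,"tz":0,"ax":0,"ay":0,"az":0},
    {"claw":0,"tx":0,"ty":0,"tz":0,"ax":0,"ay":0,"az":0}
  ]
}}

```text
clock: 17.32
tcp_pos: [0.574, -0.192, 0.2934]
orientation: [-3.14, -0.001, 0.0]
contact_force: [0.1, 0.8, -0.3]
grip_width: 0.0856
gripper_force: 0.0
```

```bash
python3 - <<'E'
from h import *
im=r.grab_frame('scene')[:,:,::-1]; im2=r.grab_frame('top')[:,:,::-1]
x=[cv2.resize(im[140:280,170:420],None,fx=2.2,fy=2.2),cv2.resize(im2[200:265,210:335],None,fx=4.4,fy=4.4)]
cv2.imwrite('pics/c5.png',np.vstack([x[0],x[1]]))
find('tip_of',['beaker_large','beaker_medium','beaker_small','lever_knob','lever_pivot'])
o=r.get_obs();print(o['tcp_pos'],o['orientation'],o['grip_width'])
E
```

```text
beaker_large scene 0.68 [0.446 0.116 0.01 ] [343. 235.]
beaker_large top 0.63 [0.444 0.115 0.009] [249. 241.]
beaker_medium scene 0.64 [ 0.35  -0.293 -0.001] [227. 159.]
beaker_medium scene 0.56 [0.448 0.116 0.034] [343. 230.]
beaker_medium scene 0.49 [ 0.601 -0.055 -0.003] [254. 257.]
beaker_medium scene 0.47 [ 0.408 -0.4   -0.   ] [185. 160.]
beaker_medium top 0.64 [0.448 0.112 0.03 ] [250. 239.]
beaker_medium top 0.61 [ 0.409 -0.396 -0.003] [403. 254.]
beaker_small scene 0.77 [ 0.575 -0.192  0.001] [214. 227.]
beaker_small scene 0.47 [ 0.584 -0.349  0.003] [162. 207.]
beaker_small scene 0.3 [ 0.341 -0.184 -0.001] [261. 170.]
beaker_small top 0.59 [ 0.573 -0.197  0.002] [342. 205.]
lever_knob scene 0.96 [0.522 0.247 0.147] [389. 247.]
lever_knob top 0.71 [0.711 0.391 0.003] [172. 163.]
lever_knob top 0.46 [ 0.595 -0.049 -0.001] [299. 198.]
lever_pivot scene 0.87 [0.547 0.131 0.151] [336. 234.]
lever_pivot scene 0.61 [0.453 0.112 0.004] [340. 238.]
lever_pivot top 0.8 [0.548 0.125 0.148] [243. 200.]
[ 0.57435645 -0.19375244  0.29294271] [-3.14158650e+00  1.99143880e-03  4.64448186e-05] 0.08524051504683251
```

View pics/c5.png

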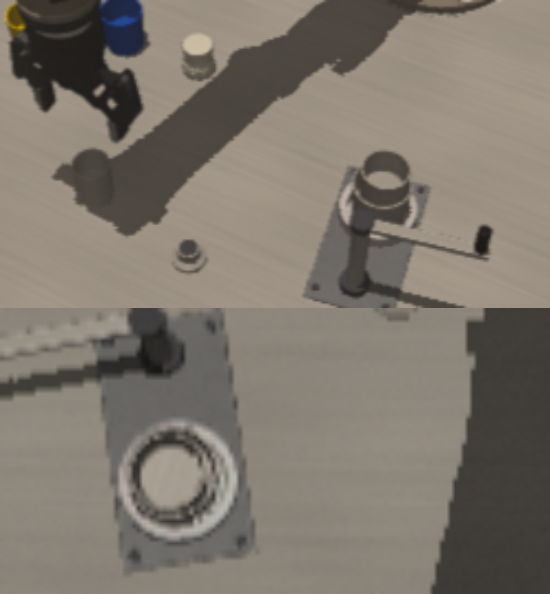

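The medium beaker is nested and concentric at (385,165). The small one, at (93,178), is under the gripper. Next I grip and carry it.

>>> {"op": "arm_command", "data": {
  "plan": [
    {"claw":0,"tx":0,"ty":0.001,"tz":0.02,"ax":0,"ay":0,"az":0},
    {"claw":0,"tx":0,"ty":0,"tz":0.025,"ax":0,"ay":0,"az":0},
    {"claw":0,"tx":0,"ty":0,"tz":0.025,"ax":0,"ay":0,"az":0},
    {"claw":0,"tx":0,"ty":0,"tz":0.01,"ax":0,"ay":0,"az":0},
    {"claw":0,"tx":0,"ty":0,"tz":0,"ax":0,"ay":0,"az":0},
    {"claw":1,"tx":0,"ty":0,"tz":0,"ax":0,"ay":0,"az":0},
    {"claw":1,"tx":0,"ty":0,"tz":0,"ax":0,"ay":0,"az":0},
    {"claw":1,"tx":0,"ty":0,"tz":0,"ax":0,"ay":0,"az":0},
    {"claw":1,"tx":0,"ty":0,"tz":0,"ax":0,"ay":0,"az":0},
    {"claw":1,"tx":0,"ty":0,"tz":0,"ax":0,"ay":0,"az":0}
  ],
  "squeeze": 40
}}

```text
clock: 18.75
tcp_pos: [0.5752, -0.1948, 0.2147]
orientation: [3.141, -0.002, 0.005]
contact_force: [-0.9, 1.6, 6.0]
grip_width: 0.0432
gripper_force: 40.2
```

>>> {"op": "arm_command", "data": {
  "plan": [
    {"claw":1,"tx":0,"ty":0,"tz":0,"ax":0,"ay":0,"az":0},
    {"claw":1,"tx":0,"ty":0,"tz":-0.005,"ax":0,"ay":0,"az":0},
    {"claw":1,"tx":0,"ty":0,"tz":-0.015,"ax":0,"ay":0,"az":0},
    {"claw":1,"tx":0,"ty":0,"tz":-0.03,"ax":0,"ay":0,"az":0},
    {"claw":1,"tx":0,"ty":0,"tz":-0.03,"ax":0,"ay":0,"az":0},
    {"claw":1,"tx":-0.01,"ty":0,"tz":-0.03,"ax":0,"ay":0,"az":0},
    {"claw":1,"tx":-0.02,"ty":-0.01,"tz":-0.01,"ax":0,"ay":0,"az":0},
    {"claw":1,"tx":-0.03,"ty":-0.02,"tz":0,"ax":0,"ay":0,"az":0},
    {"claw":1,"tx":-0.03,"ty":-0.02,"tz":0,"ax":0,"ay":0,"az":0},
    {"claw":1,"tx":-0.025,"ty":-0.03,"tz":0,"ax":0,"ay":0,"az":0}
  ]
}}

```text
clock: 19.58
tcp_pos: [0.4572, -0.1158, 0.3334]
orientation: [3.14, -0.008, 0.0]
contact_force: [-0.1, 0.7, -1.4]
grip_width: 0.043
gripper_force: 41.0
```

>>> {"op": "arm_command", "data": {
  "plan": [
    {"claw":1,"tx":-0.01,"ty":-0.03,"tz":0,"ax":0,"ay":0,"az":0},
    {"claw":1,"tx":0,"ty":-0.035,"tz":0,"ax":0,"ay":0,"az":0},
    {"claw":1,"tx":0,"ty":-0.035,"tz":0,"ax":0,"ay":0,"az":0},
    {"claw":1,"tx":0,"ty":-0.035,"tz":0,"ax":0,"ay":0,"az":0},
    {"claw":1,"tx":0,"ty":-0.035,"tz":0,"ax":0,"ay":0,"az":0},
    {"claw":1,"tx":0,"ty":-0.03,"tz":0,"ax":0,"ay":0,"az":0},
    {"claw":1,"tx":0,"ty":-0.02,"tz":0,"ax":0,"ay":0,"az":0},
    {"claw":1,"tx":0,"ty":-0.008,"tz":0,"ax":0,"ay":0,"az":0},
    {"claw":1,"tx":0,"ty":0,"tz":0,"ax":0,"ay":0,"az":0},
    {"claw":1,"tx":0,"ty":0,"tz":0,"ax":0,"ay":0,"az":0}
  ]
}}

```text
clock: 20.42
tcp_pos: [0.4497, 0.1125, 0.333]
orientation: [3.141, -0.002, -0.0]
contact_force: [0.2, 0.7, -0.3]
grip_width: 0.0429
gripper_force: 41.0
```

```bash
python3 - <<'E'
from h import *
im=r.grab_frame('scene')[:,:,::-1]
cv2.imwrite('pics/c6.png',cv2.resize(im[150:300,260:420],None,fx=3.5,fy=3.5))
find('tip_of',['beaker_large','beaker_small'],('scene',))
o=r.get_obs();print(o['tcp_pos'],o['orientation'],o['grip_width'])
E
```

```text
beaker_large scene 0.77 [0.446 0.116 0.007] [342. 236.]
beaker_small scene 0.74 [0.448 0.115 0.121] [346. 209.]
beaker_small scene 0.38 [ 0.753 -0.062 -0.002] [219. 304.]
[0.44983977 0.11155418 0.33287674] [ 3.14068508e+00 -6.45716184e-03 -4.39828314e-04] 0.04267990799406513
```

View pics/c6.png

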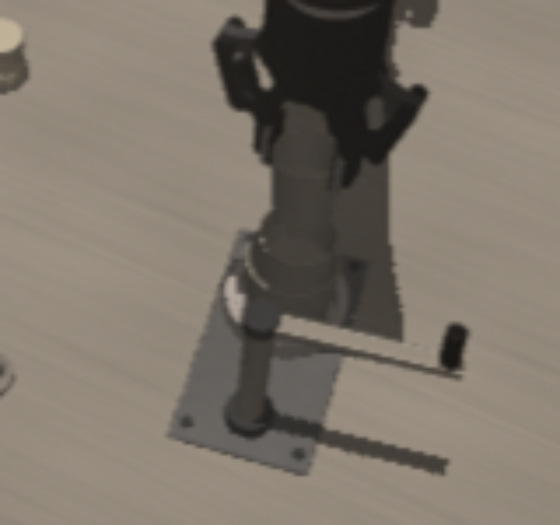

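The small beaker, at (303,170) in the crop, is held over the medium's mouth at (295,235). Lowering it.

>>> {"op": "arm_command", "data": {
  "plan": [
    {"claw":1,"tx":-0.001,"ty":-0.0015,"tz":0.01,"ax":0,"ay":0,"az":0},
    {"claw":1,"tx":0,"ty":0,"tz":0.012,"ax":0,"ay":0,"az":0},
    {"claw":1,"tx":0,"ty":0,"tz":0.01,"ax":0,"ay":0,"az":0},
    {"claw":1,"tx":0,"ty":0,"tz":0.007,"ax":0,"ay":0,"az":0},
    {"claw":1,"tx":0,"ty":0,"tz":0.007,"ax":0,"ay":0,"az":0},
    {"claw":1,"tx":0,"ty":0,"tz":0.007,"ax":0,"ay":0,"az":0},
    {"claw":1,"tx":0,"ty":0,"tz":0.005,"ax":0,"ay":0,"az":0},
    {"claw":1,"tx":0,"ty":0,"tz":0.001,"ax":0,"ay":0,"az":0},
    {"claw":1,"tx":0,"ty":0,"tz":0,"ax":0,"ay":0,"az":0},
    {"claw":1,"tx":0,"ty":0,"tz":0,"ax":0,"ay":0,"az":0}
  ]
}}

```text
clock: 21.4
tcp_pos: [0.4488, 0.1149, 0.2741]
orientation: [3.141, -0.002, -0.0]
contact_force: [-1.2, -0.5, -1.1]
grip_width: 0.0426
gripper_force: 41.0
```

>>> {"op": "arm_command", "data": {
  "plan": [
    {"claw":1,"tx":0,"ty":0,"tz":0.001,"ax":0,"ay":0,"az":0},
    {"claw":1,"tx":0,"ty":0,"tz":0.001,"ax":0,"ay":0,"az":0},
    {"claw":1,"tx":0,"ty":0,"tz":0.001,"ax":0,"ay":0,"az":0},
    {"claw":1,"tx":0,"ty":0,"tz":0.001,"ax":0,"ay":0,"az":0},
    {"claw":1,"tx":0,"ty":0,"tz":0.001,"ax":0,"ay":0,"az":0},
    {"claw":1,"tx":0,"ty":0,"tz":0,"ax":0,"ay":0,"az":0},
    {"claw":1,"tx":0,"ty":0,"tz":0,"ax":0,"ay":0,"az":0},
    {"claw":1,"tx":0,"ty":0,"tz":0,"ax":0,"ay":0,"az":0},
    {"claw":1,"tx":0,"ty":0,"tz":0,"ax":0,"ay":0,"az":0},
    {"claw":1,"tx":0,"ty":0,"tz":0,"ax":0,"ay":0,"az":0}
  ]
}}

```text
clock: 22.23
tcp_pos: [0.4488, 0.1149, 0.2689]
orientation: [-3.142, 0.002, -0.0]
contact_force: [-0.2, -0.3, -1.7]
grip_width: 0.0428
gripper_force: 41.0
```

>>> {"op": "arm_command", "data": {
  "plan": [
    {"claw":1,"tx":0,"ty":0,"tz":0.0005,"ax":0,"ay":0,"az":0},
    {"claw":1,"tx":0,"ty":0,"tz":0.0005,"ax":0,"ay":0,"az":0},
    {"claw":1,"tx":0,"ty":0,"tz":0,"ax":0,"ay":0,"az":0},
    {"claw":1,"tx":0,"ty":0,"tz":0,"ax":0,"ay":0,"az":0},
    {"claw":0,"tx":0,"ty":0,"tz":0,"ax":0,"ay":0,"az":0},
    {"claw":0,"tx":0,"ty":0,"tz":0,"ax":0,"ay":0,"az":0},
    {"claw":0,"tx":0,"ty":0,"tz":0,"ax":0,"ay":0,"az":0},
    {"claw":0,"tx":0,"ty":0,"tz":-0.01,"ax":0,"ay":0,"az":0},
    {"claw":0,"tx":0,"ty":0,"tz":-0.03,"ax":0,"ay":0,"az":0},
    {"claw":0,"tx":0,"ty":0,"tz":-0.035,"ax":0,"ay":0,"az":0}
  ]
}}

```text
clock: 23.07
tcp_pos: [0.4479, 0.1146, 0.3428]
orientation: [3.141, -0.001, -0.007]
contact_force: [1.9, 0.7, -0.7]
grip_width: 0.0854
gripper_force: 0.0
```

>>> {"op": "arm_command", "data": {
  "plan": [
    {"claw":0,"tx":0,"ty":0,"tz":-0.025,"ax":0,"ay":0,"az":0},
    {"claw":0,"tx":-0.02,"ty":0.02,"tz":0,"ax":0,"ay":0,"az":0},
    {"claw":0,"tx":-0.01,"ty":0.035,"tz":0,"ax":0,"ay":0,"az":0},
    {"claw":0,"tx":0,"ty":0.04,"tz":0,"ax":0,"ay":0,"az":0},
    {"claw":0,"tx":0,"ty":0.04,"tz":0,"ax":0,"ay":0,"az":0},
    {"claw":0,"tx":0,"ty":0.04,"tz":0,"ax":0,"ay":0,"az":0},
    {"claw":0,"tx":0,"ty":0,"tz":0,"ax":0,"ay":0,"az":0},
    {"claw":0,"tx":0,"ty":0,"tz":0,"ax":0,"ay":0,"az":0},
    {"claw":0,"tx":0,"ty":0,"tz":0,"ax":0,"ay":0,"az":0},
    {"claw":0,"tx":0,"ty":0,"tz":0,"ax":0,"ay":0,"az":0}
  ]
}}

```text
clock: 23.9
tcp_pos: [0.4187, -0.0587, 0.3682]
orientation: [-3.141, -0.002, -0.001]
contact_force: [0.5, 0.2, -0.2]
grip_width: 0.0855
gripper_force: 0.0
```

```bash
python3 - <<'E'
from h import *
im=r.grab_frame('scene')[:,:,::-1]; im2=r.grab_frame('top')[:,:,::-1]
x=[cv2.resize(im[170:290,290:415],None,fx=4.4,fy=4.4)[:,:550],cv2.resize(im2[195:265,190:265],None,fx=5,fy=5)]
cv2.imwrite('pics/c7.png',np.hstack([x[0][:350,:420],x[1]]))
find('tip_of',['beaker_large','beaker_medium','beaker_small','lever_knob','lever_pivot'])
o=r.get_obs();print(o['tcp_pos'],o['orientation'],o['grip_width'])
E
```

```text
beaker_large scene 0.66 [0.447 0.117 0.008] [343. 236.]
beaker_large top 0.52 [0.447 0.11  0.008] [251. 240.]
beaker_medium scene 0.96 [ 0.349 -0.295  0.002] [226. 158.]
beaker_medium scene 0.95 [ 0.414 -0.397  0.001] [185. 161.]
beaker_medium scene 0.77 [0.449 0.115 0.03 ] [343. 232.]
beaker_medium top 0.77 [ 0.347 -0.297 -0.001] [374. 272.]
beaker_medium top 0.66 [0.447 0.11  0.025] [251. 239.]
beaker_medium top 0.55 [ 0.411 -0.395 -0.002] [402. 253.]
beaker_medium top 0.26 [0.446 0.112 0.011] [250. 240.]
beaker_medium top 0.23 [0.759 0.299 0.004] [200. 150.]
beaker_small scene 0.77 [0.447 0.118 0.055] [345. 225.]
beaker_small top 0.65 [0.447 0.113 0.057] [249. 238.]
lever_knob scene 0.94 [0.523 0.246 0.147] [388. 248.]
lever_knob top 0.59 [0.525 0.242 0.151] [204. 207.]
lever_knob top 0.55 [0.453 0.114 0.01 ] [250. 238.]
lever_pivot scene 0.93 [0.549 0.129 0.148] [334. 235.]
lever_pivot top 0.84 [0.548 0.126 0.151] [243. 200.]
[ 0.41854595 -0.0600759   0.36791482] [-3.14158115e+00  1.99535461e-03  9.10829898e-05] 0.08503378558316935
```

View pics/c7.png

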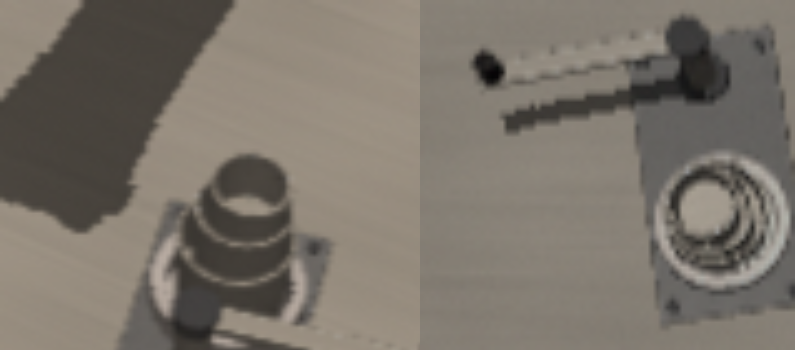

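All three beakers are nested: the stepped rims show at (250,180), (245,225) and (235,270), and the small beaker's underside is at 55 mm as it should be. Next, over to the knob, turning the jaws to its tangent.

>>> {"op": "arm_command", "data": {
  "plan": [
    {"claw":0,"tx":0.01,"ty":-0.02,"tz":-0.005,"ax":0,"ay":0,"az":0},
    {"claw":0,"tx":0.012,"ty":-0.035,"tz":0,"ax":0,"ay":0,"az":0},
    {"claw":0,"tx":0.012,"ty":-0.035,"tz":0,"ax":0,"ay":0,"az":0},
    {"claw":0,"tx":0.012,"ty":-0.035,"tz":0,"ax":0,"ay":0,"az":0},
    {"claw":0,"tx":0.012,"ty":-0.035,"tz":0,"ax":0,"ay":0,"az":0},
    {"claw":0,"tx":0.012,"ty":-0.035,"tz":0,"ax":0,"ay":0,"az":0},
    {"claw":0,"tx":0.012,"ty":-0.035,"tz":0,"ax":0,"ay":0,"az":0},
    {"claw":0,"tx":0.012,"ty":-0.035,"tz":0,"ax":0,"ay":0,"az":0},
    {"claw":0,"tx":0.012,"ty":-0.03,"tz":0,"ax":0,"ay":0,"az":0},
    {"claw":0,"tx":0,"ty":-0.01,"tz":0,"ax":0,"ay":0,"az":0}
  ],
  "squeeze": 20
}}

```text
clock: 25.33
tcp_pos: [0.5257, 0.2499, 0.373]
orientation: [-3.138, -0.005, -0.002]
contact_force: [1.0, -0.3, 0.1]
grip_width: 0.0853
gripper_force: 0.0
```

>>> {"op": "arm_command", "data": {
  "plan": [
    {"claw":0,"tx":0,"ty":0,"tz":0,"ax":0,"ay":0,"az":-6.8},
    {"claw":0,"tx":0,"ty":0,"tz":0,"ax":0,"ay":0,"az":-6.8},
    {"claw":0,"tx":0,"ty":0,"tz":0,"ax":0,"ay":0,"az":-6.8},
    {"claw":0,"tx":0,"ty":0,"tz":0,"ax":0,"ay":0,"az":-6.8},
    {"claw":0,"tx":0,"ty":0,"tz":0,"ax":0,"ay":0,"az":-6.8},
    {"claw":0,"tx":0,"ty":0,"tz":0,"ax":0,"ay":0,"az":-6.8},
    {"claw":0,"tx":0,"ty":0,"tz":0,"ax":0,"ay":0,"az":-6.8},
    {"claw":0,"tx":0,"ty":0,"tz":0,"ax":0,"ay":0,"az":-6.8},
    {"claw":0,"tx":0,"ty":0,"tz":0,"ax":0,"ay":0,"az":-6.8},
    {"claw":0,"tx":0,"ty":0,"tz":0,"ax":0,"ay":0,"az":-6.8}
  ]
}}

```text
clock: 26.17
tcp_pos: [0.5249, 0.2442, 0.3727]
orientation: [2.601, 1.762, -0.001]
contact_force: [0.6, 0.7, -1.3]
grip_width: 0.0855
gripper_force: 0.0
```

>>> {"op": "arm_command", "data": {
  "plan": [
    {"claw":0,"tx":0,"ty":0,"tz":0,"ax":0,"ay":0,"az":-6.8},
    {"claw":0,"tx":0,"ty":0,"tz":0,"ax":0,"ay":0,"az":-6.8},
    {"claw":0,"tx":0,"ty":0,"tz":0,"ax":0,"ay":0,"az":-6.8},
    {"claw":0,"tx":0,"ty":0,"tz":0,"ax":0,"ay":0,"az":-6.8},
    {"claw":0,"tx":0,"ty":0,"tz":0,"ax":0,"ay":0,"az":-6.8},
    {"claw":0,"tx":0,"ty":0,"tz":0,"ax":0,"ay":0,"az":0},
    {"claw":0,"tx":0,"ty":0,"tz":0,"ax":0,"ay":0,"az":0},
    {"claw":0,"tx":0,"ty":0,"tz":0,"ax":0,"ay":0,"az":0},
    {"claw":0,"tx":0,"ty":0,"tz":0,"ax":0,"ay":0,"az":0},
    {"claw":0,"tx":0,"ty":0,"tz":0,"ax":0,"ay":0,"az":0}
  ]
}}

```text
clock: 27.0
tcp_pos: [0.5249, 0.2448, 0.373]
orientation: [1.98, 2.439, -0.0]
contact_force: [-0.0, 0.1, 0.6]
grip_width: 0.0855
gripper_force: 0.0
```

```bash
python3 - <<'E'
from h import *
r.grab_frame('scene')
find('tip_of',['lever_knob','lever_pivot'],('scene',))
o=r.get_obs();print(o['tcp_pos'],o['joints'].round(2),o['grip_width'])
M=R.from_rotvec(o['orientation']).as_matrix();print(M.round(3))
piv=np.array([.548,.128]);pk=np.array([.448,.1127]);k=np.array([.524,.2445])
d=pk-piv;a1=np.arctan2(*d[::-1])%(2*np.pi);a0=np.arctan2(*(k-piv)[::-1])
print('a0,a1',np.degrees([a0,a1]),np.hypot(*(k-piv)))
print('to knob tool', M.T@np.array([k[0]-o['tcp_pos'][0],k[1]-o['tcp_pos'][1],.307-o['tcp_pos'][2]]))
E
```

```text
lever_knob scene 0.58 [0.523 0.246 0.142] [388. 249.]
lever_knob scene 0.54 [ 0.3    0.38  -0.003] [460. 237.]
lever_pivot scene 0.62 [0.548 0.131 0.154] [336. 234.]
lever_pivot scene 0.16 [0.713 0.391 0.001] [410. 380.]
[0.52485501 0.24485391 0.37295269] [-0.03  0.43 -0.67  1.79  0.31  1.03 -0.6 ] 0.08529916553142006
[[-0.206  0.979  0.   ]
 [ 0.979  0.206 -0.   ]
 [-0.     0.    -1.   ]]
a0,a1 [101.64057221 188.69879615] 0.11894641650760228
to knob tool [-0.00016147 -0.00091136  0.06595269]
```

>>> {"op": "arm_command", "data": {
  "plan": [
    {"claw":0,"tx":0,"ty":-0.001,"tz":0.02,"ax":0,"ay":0,"az":0},
    {"claw":0,"tx":0,"ty":0,"tz":0.025,"ax":0,"ay":0,"az":0},
    {"claw":0,"tx":0,"ty":0,"tz":0.015,"ax":0,"ay":0,"az":0},
    {"claw":0,"tx":0,"ty":0,"tz":0.006,"ax":0,"ay":0,"az":0},
    {"claw":1,"tx":0,"ty":0,"tz":0,"ax":0,"ay":0,"az":0},
    {"claw":1,"tx":0,"ty":0,"tz":0,"ax":0,"ay":0,"az":0},
    {"claw":1,"tx":0,"ty":0,"tz":0,"ax":0,"ay":0,"az":0},
    {"claw":1,"tx":0,"ty":0,"tz":0,"ax":0,"ay":0,"az":0},
    {"claw":1,"tx":0,"ty":0,"tz":0,"ax":0,"ay":0,"az":0},
    {"claw":1,"tx":0,"ty":0,"tz":0,"ax":0,"ay":0,"az":0}
  ],
  "squeeze": 20
}}

```text
clock: 27.98
tcp_pos: [0.5241, 0.2447, 0.3077]
orientation: [1.978, 2.44, 0.002]
contact_force: [-1.1, -0.0, 3.5]
grip_width: 0.0132
gripper_force: 23.1
```

Knob gripped, 14 mm wide. Swinging it now.

>>> {"op": "arm_command", "data": {
  "plan": [
    {"claw":1,"tx":-0.0007,"ty":-0.0125,"tz":0,"ax":0,"ay":0,"az":-6},
    {"claw":1,"tx":-0.0007,"ty":-0.0125,"tz":0,"ax":0,"ay":0,"az":-6},
    {"claw":1,"tx":-0.0007,"ty":-0.0125,"tz":0,"ax":0,"ay":0,"az":-6},
    {"claw":1,"tx":-0.0007,"ty":-0.0125,"tz":0,"ax":0,"ay":0,"az":-6},
    {"claw":1,"tx":-0.0007,"ty":-0.0125,"tz":0,"ax":0,"ay":0,"az":-6},
    {"claw":1,"tx":-0.0007,"ty":-0.0125,"tz":0,"ax":0,"ay":0,"az":-6},
    {"claw":1,"tx":-0.0007,"ty":-0.0125,"tz":0,"ax":0,"ay":0,"az":-6},
    {"claw":1,"tx":-0.0007,"ty":-0.0125,"tz":0,"ax":0,"ay":0,"az":-6},
    {"claw":1,"tx":0,"ty":0,"tz":0,"ax":0,"ay":0,"az":0},
    {"claw":1,"tx":0,"ty":0,"tz":0,"ax":0,"ay":0,"az":0}
  ]
}}

```text
clock: 28.82
tcp_pos: [0.4454, 0.1871, 0.3077]
orientation: [0.817, 3.032, 0.001]
contact_force: [-0.8, 0.6, 2.8]
grip_width: 0.0132
gripper_force: 22.0
```

```bash
python3 - <<'E'
from h import *
o=r.get_obs();p=o['tcp_pos'];print(p,o['joints'].round(2),o['grip_width'],o['contact_force'])
v=p[:2]-[.548,.128];print(np.hypot(*v),np.degrees(np.arctan2(v[1],v[0])))
M=R.from_rotvec(o['orientation']).as_matrix();print(M[:,1].round(3))
E
```

```text
[0.44544382 0.18709685 0.30765584] [ 0.2   0.42 -0.88  2.05  0.43  0.86  0.12] 0.013228630763177977 [-0.78300128  0.5913552   2.80767653]
0.11836472135871492 150.04778327225628
[0.502 0.865 0.001]
```

>>> {"op": "arm_command", "data": {
  "plan": [
    {"claw":1,"tx":-0.0007,"ty":-0.0125,"tz":0,"ax":0,"ay":0,"az":-6},
    {"claw":1,"tx":-0.0007,"ty":-0.0125,"tz":0,"ax":0,"ay":0,"az":-6},
    {"claw":1,"tx":-0.0007,"ty":-0.0125,"tz":0,"ax":0,"ay":0,"az":-6},
    {"claw":1,"tx":-0.0007,"ty":-0.0125,"tz":0,"ax":0,"ay":0,"az":-6},
    {"claw":1,"tx":-0.0007,"ty":-0.0125,"tz":0,"ax":0,"ay":0,"az":-6},
    {"claw":1,"tx":-0.0005,"ty":-0.0085,"tz":0,"ax":0,"ay":0,"az":-4},
    {"claw":1,"tx":-0.0001,"ty":-0.004,"tz":0,"ax":0,"ay":0,"az":-2},
    {"claw":1,"tx":0,"ty":-0.002,"tz":0,"ax":0,"ay":0,"az":-1},
    {"claw":1,"tx":0,"ty":0,"tz":0,"ax":0,"ay":0,"az":0},
    {"claw":1,"tx":0,"ty":0,"tz":0,"ax":0,"ay":0,"az":0}
  ]
}}

```text
clock: 29.65
tcp_pos: [0.4313, 0.1134, 0.3076]
orientation: [-0.188, 3.134, 0.001]
contact_force: [2.6, 1.6, 4.7]
grip_width: 0.0134
gripper_force: 22.2
```

```bash
python3 - <<'E'
from h import *
o=r.get_obs();p=o['tcp_pos'];print(p,o['joints'].round(2),o['grip_width'],o['contact_force'])
v=p[:2]-[.548,.128];print(np.hypot(*v),np.degrees(np.arctan2(v[1],v[0])))
M=R.from_rotvec(o['orientation']).as_matrix();print(M[:,1].round(3))
E
```

```text
[0.43128793 0.11344903 0.30760052] [ 0.49  0.42 -1.05  2.13  0.49  0.86  0.83] 0.01335226828800768 [2.60056806 1.56174955 4.67586706]
0.11761563444072785 -172.8933698434424
[-0.119  0.993  0.001]
```

>>> {"op": "arm_command", "data": {
  "plan": [
    {"claw":1,"tx":0,"ty":-0.001,"tz":0,"ax":0,"ay":0,"az":0},
    {"claw":1,"tx":0,"ty":-0.001,"tz":0,"ax":0,"ay":0,"az":0},
    {"claw":1,"tx":0,"ty":-0.001,"tz":0,"ax":0,"ay":0,"az":0},
    {"claw":1,"tx":0,"ty":-0.001,"tz":0,"ax":0,"ay":0,"az":0},
    {"claw":1,"tx":0,"ty":0,"tz":0,"ax":0,"ay":0,"az":0},
    {"claw":1,"tx":0,"ty":0,"tz":0,"ax":0,"ay":0,"az":0},
    {"claw":1,"tx":0,"ty":0,"tz":0,"ax":0,"ay":0,"az":0},
    {"claw":1,"tx":0,"ty":0,"tz":0,"ax":0,"ay":0,"az":0},
    {"claw":1,"tx":0,"ty":0,"tz":0,"ax":0,"ay":0,"az":0},
    {"claw":1,"tx":0,"ty":0,"tz":0,"ax":0,"ay":0,"az":0}
  ]
}}

```text
clock: 30.48
tcp_pos: [0.4316, 0.1095, 0.3075]
orientation: [-0.189, 3.134, 0.001]
contact_force: [2.3, 0.9, 6.1]
grip_width: 0.0131
gripper_force: 22.3
```

>>> {"op": "arm_command", "data": {
  "plan": [
    {"claw":1,"tx":0,"ty":-0.001,"tz":0,"ax":0,"ay":0,"az":0},
    {"claw":1,"tx":0,"ty":-0.001,"tz":0,"ax":0,"ay":0,"az":0},
    {"claw":1,"tx":0,"ty":-0.001,"tz":0,"ax":0,"ay":0,"az":0},
    {"claw":1,"tx":0,"ty":-0.001,"tz":0,"ax":0,"ay":0,"az":0},
    {"claw":1,"tx":0,"ty":0,"tz":0,"ax":0,"ay":0,"az":0},
    {"claw":1,"tx":0,"ty":0,"tz":0,"ax":0,"ay":0,"az":0},
    {"claw":1,"tx":0,"ty":0,"tz":0,"ax":0,"ay":0,"az":0},
    {"claw":1,"tx":0,"ty":0,"tz":0,"ax":0,"ay":0,"az":0},
    {"claw":1,"tx":0,"ty":0,"tz":0,"ax":0,"ay":0,"az":0},
    {"claw":1,"tx":0,"ty":0,"tz":0,"ax":0,"ay":0,"az":0}
  ]
}}

```text
clock: 31.32
tcp_pos: [0.4316, 0.1082, 0.3076]
orientation: [-0.193, 3.133, 0.01]
contact_force: [1.2, 13.3, 0.8]
grip_width: 0.0133
gripper_force: 22.1
```

At the stop, with a 13 N reaction. I'll relax, open and lift.

>>> {"op": "arm_command", "data": {
  "plan": [
    {"claw":1,"tx":0,"ty":0.001,"tz":0,"ax":0,"ay":0,"az":0},
    {"claw":1,"tx":0,"ty":0.001,"tz":0,"ax":0,"ay":0,"az":0},
    {"claw":0,"tx":0,"ty":0,"tz":0,"ax":0,"ay":0,"az":0},
    {"claw":0,"tx":0,"ty":0,"tz":0,"ax":0,"ay":0,"az":0},
    {"claw":0,"tx":0,"ty":0,"tz":0,"ax":0,"ay":0,"az":0},
    {"claw":0,"tx":0,"ty":0,"tz":0,"ax":0,"ay":0,"az":0},
    {"claw":0,"tx":0,"ty":0,"tz":-0.01,"ax":0,"ay":0,"az":0},
    {"claw":0,"tx":0,"ty":0,"tz":-0.025,"ax":0,"ay":0,"az":0},
    {"claw":0,"tx":0,"ty":0,"tz":-0.03,"ax":0,"ay":0,"az":0},
    {"claw":0,"tx":0,"ty":0,"tz":-0.03,"ax":0,"ay":0,"az":0}
  ]
}}

```text
clock: 32.15
tcp_pos: [0.4308, 0.1069, 0.4032]
orientation: [0.191, -3.134, -0.0]
contact_force: [-0.3, -0.5, -0.2]
grip_width: 0.0855
gripper_force: 0.0
```

>>> {"op": "arm_command", "data": {
  "plan": [
    {"claw":0,"tx":0,"ty":-0.02,"tz":0,"ax":0,"ay":0,"az":0},
    {"claw":0,"tx":0,"ty":-0.035,"tz":0,"ax":0,"ay":0,"az":0},
    {"claw":0,"tx":0,"ty":-0.035,"tz":0,"ax":0,"ay":0,"az":0},
    {"claw":0,"tx":0,"ty":-0.035,"tz":0,"ax":0,"ay":0,"az":0},
    {"claw":0,"tx":0,"ty":-0.035,"tz":0,"ax":0,"ay":0,"az":0},
    {"claw":0,"tx":0,"ty":-0.02,"tz":0,"ax":0,"ay":0,"az":0},
    {"claw":0,"tx":0,"ty":0,"tz":0,"ax":0,"ay":0,"az":0},
    {"claw":0,"tx":0,"ty":0,"tz":0,"ax":0,"ay":0,"az":0},
    {"claw":0,"tx":0,"ty":0,"tz":0,"ax":0,"ay":0,"az":0},
    {"claw":0,"tx":0,"ty":0,"tz":0,"ax":0,"ay":0,"az":0}
  ]
}}

```text
clock: 32.98
tcp_pos: [0.4528, -0.0704, 0.4023]
orientation: [-0.193, 3.135, -0.0]
contact_force: [-0.2, -0.1, -0.1]
grip_width: 0.0853
gripper_force: 0.0
```

```bash
python3 - <<'E'
from h import *
im=r.grab_frame('scene')[:,:,::-1]; im2=r.grab_frame('top')[:,:,::-1]
cv2.imwrite('pics/c8.png',np.hstack([cv2.resize(im[170:290,290:400],None,fx=3.5,fy=3.5),cv2.resize(im2[180:300,190:300],None,fx=3.5,fy=3.5)]))
find('tip_of',['beaker_large','beaker_small','lever_knob','lever_pivot'])
E
```

```text
beaker_large scene 0.71 [0.45  0.115 0.007] [342. 237.]
beaker_large scene 0.65 [0.445 0.118 0.007] [343. 236.]
beaker_large scene 0.33 [0.432 0.11  0.142] [347. 197.]
beaker_large top 0.66 [0.443 0.112 0.01 ] [250. 241.]
beaker_small scene 0.56 [0.447 0.118 0.056] [345. 225.]
beaker_small top 0.39 [0.445 0.115 0.058] [248. 238.]
lever_knob scene 0.86 [0.431 0.11  0.146] [348. 196.]
lever_knob scene 0.18 [ 0.341 -0.183 -0.002] [262. 171.]
lever_knob top 0.8 [0.43  0.107 0.147] [248. 239.]
lever_knob top 0.56 [0.548 0.126 0.152] [243. 200.]
lever_pivot scene 0.7 [0.548 0.13  0.151] [335. 234.]
lever_pivot scene 0.59 [ 0.753 -0.063 -0.001] [218. 303.]
lever_pivot top 0.73 [0.547 0.129 0.149] [242. 201.]
lever_pivot top 0.35 [0.301 0.38  0.002] [167. 283.]
```

View pics/c8.png

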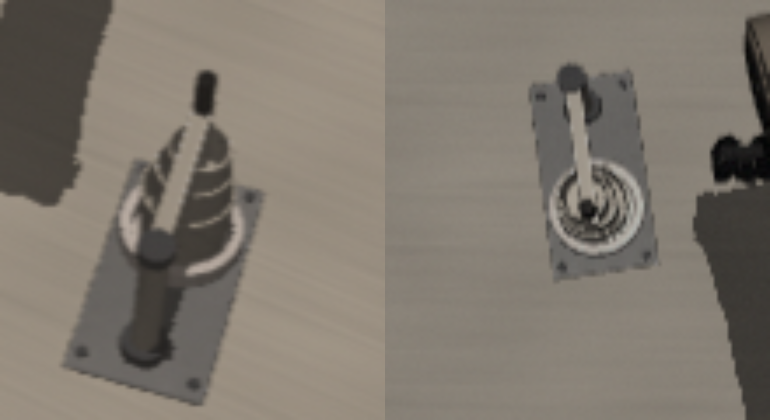

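The lever lies over the nested stack, with the knob at (205,92) in the scene crop and (588,208) in the top crop. The arm is clear.

```bash
python3 -c "
from bench import r
print(r.hand_in())"
```

```text
the job is handed in; nothing more can be done
None
```

The three beakers are nested in the holder pocket, the lever is pushed shut against its stop, and the job is handed in. The arm was clear of everything at about 33 s on the clock; the hand-in returned no verdict.

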